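# Seat the hole-pricking guide plate on its jig pin

### The job

Pick up the aluminium guide plate by its wooden grip, bring it onto the plywood jig board and feel along the slot, pressing only lightly and letting it down slowly, until its locating hole drops over the steel pin and the plate lies flush on the board. Then swing the plate about the pin until its long edge rests against the steel stop post, and let go. Leave the other things on the table where they are.

Things in the scene. Friction and masses are not known exactly. Their poses are not given: they have to be found in the camera images.
- jig_board: Fixed plywood board 240 x 160 mm, 18 mm thick, on the table. Origin: centre of its underside; x along its 240 mm side (roughly away from the robot), y across, z up. A steel pin, 9 mm thick and 9 mm tall above the board's top, bevelled at its rim, is clamped in a dark slot along board x. More than 45 N between plate and board, pin or post damages the jig.
- slot_mid (a point): Middle of the slot, on the board's top, at board (-55, 0, 18) mm; axes as the board's. The pin stands on the slot's centre line, but how far along it is not measured: anywhere up to 18 mm from here either way along board x. It stays put under light loads.
- stop_post (a point): Foot, on the board's top, of the fixed steel stop post, 12 mm in diameter, 16 mm tall, at board (35, 36, 18) mm: left of the slot's line when looking along board x. The finished plate's x points along board x within about 0.05 rad with its +y long edge against the post; swing it anticlockwise seen from above.
- guide_plate: Loose aluminium plate 150 x 60 x 6 mm, about 220 g, flat on the table. Origin: centre of its underside, x along its 150 mm side, y across, z up. A wooden grip rib stands on its middle: 44 mm long in x, 14 mm wide in y, from 6 to 42 mm above the underside, centred on the origin. Small dots along its -y edge are only marks.
- plate_hole (a point): Centre, on the plate's underside, of its one through hole, 11 mm in diameter, at plate (-40, 0, 0) mm.
- packet: Loose bystander: flat white packet 85 x 135 x 17 mm. Origin: centre of its underside.
- thread_spool: Loose bystander: standing wooden thread spool, 31 mm wide, 40 mm tall. Origin: centre of its underside.
- bone_folder: Loose bystander: flat bone folder 22 x 155 x 4 mm. Origin: centre of its underside.
- eraser: Loose bystander: eraser 23 x 40 x 13 mm. Origin: centre of its underside.

How it is judged:
By the outcome, as a careful person would: the job done as asked, in the order asked, and still so for the second after the job is handed in, with the robot touching nothing.
It also fails if it takes over 72 s, if anything falls off the work surface, if the arm or the gripper's body presses on something with over 40 N, if the wrist force passes 120 N, or if a joint passes its speed limit or range.

### The arm

A 6-joint arm with a two-finger parallel gripper is mounted at the origin on a cart in front of the work surface, level with it; the furniture and walls round the work are solid. World frame = base frame: x ahead of the robot, y to its left, z up, the work surface at z = 0. Lengths are in m, angles in rad, forces in N, time in s.
With the tool pointing down it reaches from about 0.35 to 0.875 m from the base axis. Payload 15.5 kg.
Tool frame: the origin (TCP) lies on the centre line of the jaws, within the pads' length; the fingertips stand 17 mm ahead of it and the grasp point (between the pads) lies 2 mm behind it; x points along the fingers, z is the direction in which the jaws open and shut, and the axes are right-handed (so a half turn about x gives the same grasp; the last joint's range is limited). The gripper opens to 85 mm and grips with 20 to 120 N. Pads are 22 mm wide; open, the fingers measure 114 mm over their backs; the gripper's body (76 mm by 85 mm) begins 54 mm behind the grasp point. The pads swing forward as they close: fully open they stand 13 mm farther back than shut.
Start: joints at [-1.325, 0.494, 1.345, -0, 1.302, -0.096], TCP at [0.209, -0.589, 0.248] pointing down, gripper open.
Joint ranges: [-2.91, 2.91], [-0.82, 2.16], [0.22, 2.67], [-1.22, 4.37], [0.12, 2.79], [-3.08, 3.08]. Speed limits (rad/s): [1.89, 1.89, 2.57, 3.01, 3.01, 3.01].

### API

Orientations are given as a unit quaternion [w, x, y, z].
In Python, from plant import * gives the robot as it stands.
- The arm moves only by the shell command python3 -m pendant 'ROWS'. ROWS is JSON, one flat list of numbers, 5 for each row, row after row: the opening in per cent of the stroke, from 0 (shut) to 100 (fully open), then the shift along the tool's x, y, z in m, then the turn about the tool's x in rad. A call has 1 to 20 rows; each row shifts and turns the commanded pose from where the row before left it, along the tool's axes as they then stand; what a row does not reach is not made up. A row lasts 1/12 s, in which the tool goes at most 41.7 mm and 7.16 degrees, less where a joint would pass 70% of its speed; a pose out of reach is approached as far as the arm can. A call with a gripper value outside its range is refused whole. The fingers move at their own pace and stop on an object; the grip force is fixed at half the most. Time passes only in rows, so rows that do not move let the fingers close. It gives the time, the measured TCP pose, the force and the opening at its end, in the units of the state.
- read_state(): the state, without advancing time (a new reading comes with each control period).
- get_image(name): name is "scene" or "top" or "wrist"; returns a dict with "img" (480x640x3 uint8, blue, green, red), "mtx" (3x3 intrinsics, pixels), "rvec" (rotation vector, rad) and "tvec" (3), from world to camera coordinates, as OpenCV has them; the wrist camera has in their place "T_tool_cam" (4x4, takes a point from camera to tool coordinates, whose origin is the TCP and whose axes are the tool frame's). Camera axes: x right, y down, z forward; pixel columns grow to the right and rows downward; lengths in m; the calibration is good to about 2 mm. A picture is of the moment at which its call begins: read the wrist's pose just before it. There is no depth.
- finish_job(): hands the job in, once; it reports no verdict.
The state is a dict: "time_s": time; "qpos": joint angles; "qd": joint speeds; "tau": joint torques, N m; "eef_pos": TCP position; "orientation": TCP orientation; "force": force on the tool from outside, world axes, zero at the start; "moment": the same for the moment, N m; "grip_width": finger opening in m.
Only numpy, scipy, OpenCV 4.12 (cv2) and the standard library are available. Lean on these libraries where they do the work, as an engineer would, in place of code of your own. Each camera call takes 0.05 s, during which the arm holds its last target.

## Working session

There is one attempt and no reset: what is moved stays moved. The work goes in short steps, Python scripts to look and compute and a shell command to move; the robot and the scene stay as the last step left them, time stands still between calls to the robot, and variables do not carry over. Pictures are saved under pics/ and viewed, and the job is handed in when it is done.

```bash
mkdir -p pics; ls; python3 - <<'E'
from plant import *
import cv2
s=read_state();print(s)
for n in("scene","top","wrist"):
    d=get_image(n);cv2.imwrite(f"pics/{n}0.png",d["img"]);print(n,{k:v for k,v in d.items() if k!="img"})
E
```

```text
pics
{'time_s': 0.0, 'qpos': array([-1.32550436e+00,  4.94153847e-01,  1.34613621e+00, -1.80954726e-05,
        1.30249771e+00, -9.54817821e-02]), 'qd': array([-1.32787500e-03, -1.32111916e-04,  1.22897071e-03, -4.38080162e-05,
        4.92346087e-04,  1.11810820e-03]), 'tau': array([ 6.19193015e-04, -8.82158518e+01, -3.83857834e+01,  9.44124599e-05,
        1.03979849e-02, -9.05222862e-06]), 'eef_pos': array([ 0.20881047, -0.58872446,  0.24771676]), 'orientation': array([ 0.57721799,  0.40824725,  0.57786664, -0.40770543]), 'force': array([-0.0387866 ,  0.3040163 , -0.78570827]), 'moment': array([-0.01884012,  0.02695112, -0.00525812]), 'grip_width': 0.08539300384272064}
scene {'mtx': array([[443.83812179,   0.        , 323.22041784],
       [  0.        , 443.83812179, 229.45728406],
       [  0.        ,   0.        ,   1.        ]]), 'rvec': array([ 0.90558636, -2.191187  ,  1.36562692]), 'tvec': array([0.42453008, 0.21307633, 0.49265481])}
top {'mtx': array([[434.39381957,   0.        , 318.65450528],
       [  0.        , 434.39381957, 238.90979687],
       [  0.        ,   0.        ,   1.        ]]), 'rvec': array([ 2.11645506, -2.12032719,  0.1830359 ]), 'tvec': array([0.01135597, 0.61714079, 0.78010954])}
wrist {'mtx': array([[342.98642728,   0.        , 324.01128105],
       [  0.        , 342.98642728, 242.20124383],
       [  0.        ,   0.        ,   1.        ]]), 'T_tool_cam': array([[ 8.32279037e-04, -2.68939743e-01,  9.63156644e-01,
        -1.25305145e-01],
       [ 5.36080564e-04, -9.63156720e-01, -2.68940228e-01,
         6.81951740e-02],
       [ 9.99999510e-01,  7.40162871e-04, -6.57441778e-04,
         2.80507733e-04],
       [ 0.00000000e+00,  0.00000000e+00,  0.00000000e+00,
         1.00000000e+00]])}
```

View pics/top0.png

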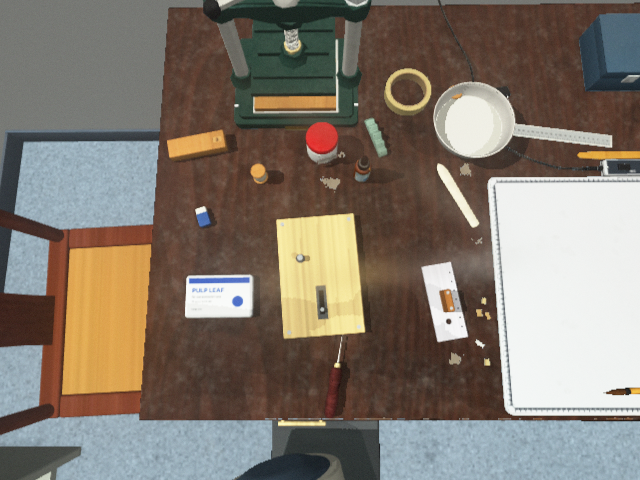

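View pics/scene0.png

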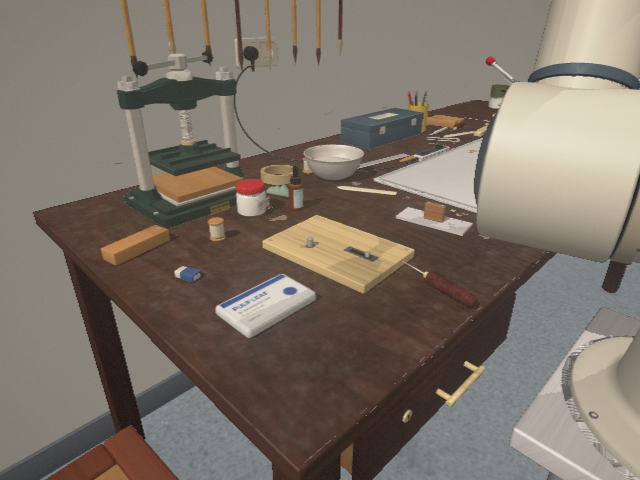

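View pics/wrist0.png

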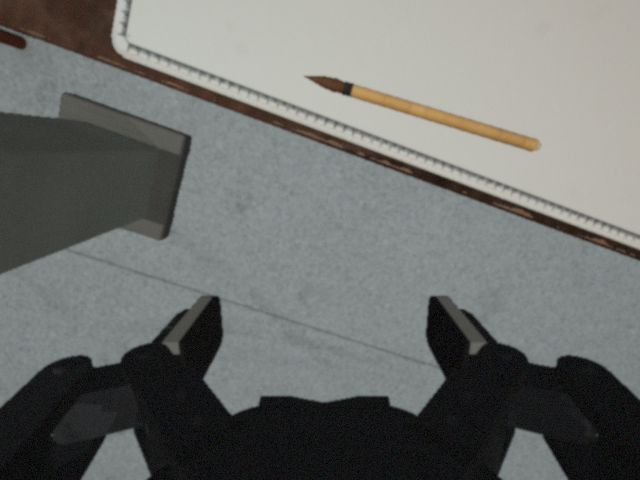

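The top view shows the board (corners near (277,220), (354,213), (366,331), (284,338)), the slot and pin near (322,305), the post near (300,258), and the plate near (444,302) with its hole near (449,321). Next I'll measure these.

```bash
cat > h.py <<'E'
from plant import *
import cv2, numpy as np
from scipy.spatial.transform import Rotation as R
def cam(name,d,s=None):
    if name=="wrist":
        q=s["orientation"];T=np.eye(4);T[:3,:3]=R.from_quat(np.r_[q[1:],q[0]]).as_matrix();T[:3,3]=s["eef_pos"]
        W=T@d["T_tool_cam"];return W[:3,:3],W[:3,3]
    Rm=cv2.Rodrigues(d["rvec"])[0];return Rm.T,-Rm.T@np.ravel(d["tvec"])
def ray(d,Rc,c,px,z):
    v=Rc@np.linalg.inv(d["mtx"])@np.array([px[0],px[1],1.]);return c+v*(z-c[2])/v[2]
def proj(d,Rc,c,P):
    p=d["mtx"]@(Rc.T@(np.asarray(P)-c));return p[:2]/p[2]
E
python3 - <<'E'
from h import *
d=get_image("top");im=d["img"]
a=cv2.resize(im[205:345,270:375],None,fx=5.5,fy=4.2*5.5/4.2,interpolation=cv2.INTER_CUBIC)
cv2.imwrite("pics/b.png",cv2.resize(im[205:345,270:375],None,fx=4.2,fy=4.2,interpolation=cv2.INTER_CUBIC))
cv2.imwrite("pics/p.png",cv2.resize(im[255:350,410:490],None,fx=6,fy=6,interpolation=cv2.INTER_CUBIC))
Rc,c=cam("top",d);print("cam",c)
hsv=cv2.cvtColor(im,cv2.COLOR_BGR2HSV)
m=cv2.inRange(hsv,(15,50,120),(35,255,255));cs=cv2.findContours(m[200:345,265:380],0,2)[0];k=max(cs,key=cv2.contourArea)+[265,200]
k=cv2.convexHull(k)
bx=cv2.boxPoints(cv2.minAreaRect(k));print("board",[ (p,ray(d,Rc,c,p,.018).round(4)) for p in bx])
P=np.array([ray(d,Rc,c,p,.018) for p in k.reshape(-1,2)])[:,:2]*1000
print(cv2.minAreaRect(P.astype(np.float32)))
sub=hsv[255:350,415:490];m=((sub[...,2]>130)&(sub[...,1]<70)).astype(np.uint8)
k=max(cv2.findContours(m,0,2)[0],key=cv2.contourArea)+[415,255]
k=cv2.convexHull(k);P=np.array([ray(d,Rc,c,p,.006) for p in k.reshape(-1,2)])[:,:2]*1000
print("plate",cv2.minAreaRect(P.astype(np.float32)))
E
```

```text
cam [ 4.62834845e-01 -4.61629529e-04  8.80537506e-01]
board [(array([271.27823, 218.97772], dtype=float32), array([0.6662, 0.1074, 0.018 ])), (array([358.8776 , 211.96979], dtype=float32), array([ 0.6803, -0.0714,  0.018 ])), (array([368.49924, 332.24005], dtype=float32), array([ 0.4401, -0.0858,  0.018 ])), (array([280.89987, 339.248  ], dtype=float32), array([0.4269, 0.0841, 0.018 ]))]
((553.3547973632812, 8.649330139160156), (240.5114288330078, 174.67294311523438), 4.48341703414917)
plate ((501.0959777832031, -238.0284423828125), (151.73208618164062, 62.54711151123047), 9.750387191772461)
```

View pics/b.png

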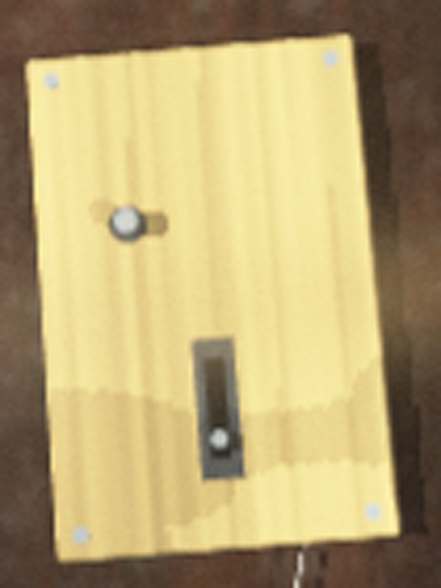

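View pics/p.png

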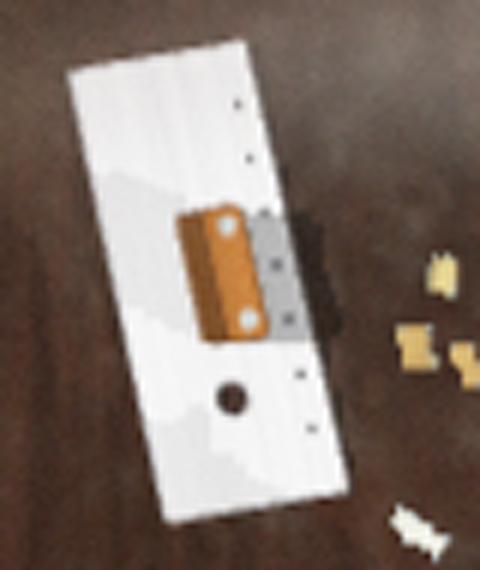

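The board crop shows the pin at crop (219,438), the post top at (126,222), and the board corners. The plate crop shows its corners and the hole at (232,398). I'll turn these into coordinates.

```bash
python3 - <<'E'
from h import *
d=get_image("top");Rc,c=cam("top",d)
f=lambda p,z,o,s:ray(d,Rc,c,((p[0]+.5)/s-.5+o[0],(p[1]+.5)/s-.5+o[1]),z)[:2]*1000
B=np.array([f(p,.018,(270,205),4.2) for p in [(28,62),(350,36),(398,535),(58,562)]]);print("board",B.round(1))
def ori(C,n):
    e=[np.linalg.norm(C[i]-C[(i+1)%4]) for i in range(4)];print(n,"edges",np.round(e,1),"c",C.mean(0).round(1))
    x=(C[0]+C[1]-C[2]-C[3]);y=C[0]+C[3]-C[1]-C[2]
    print("yaw",np.arctan2(x[1],x[0]),np.arctan2(-y[0],y[1]))
    return C.mean(0),np.arctan2(x[1],x[0])
cb,yb=ori(B,"board")
def tob(p): 
    r=np.array([[np.cos(yb),np.sin(yb)],[-np.sin(yb),np.cos(yb)]]);return r@(p-cb)
pin=f((219,438),.027,(270,205),4.2);post=f((126,222),.034,(270,205),4.2)
print("pin",pin,tob(pin),"post",post,tob(post))
for q in[(193,340),(233,338),(244,478),(203,480)]:print("slot",tob(f(q,.018,(270,205),4.2)))
P=np.array([f(p,.006,(410,255),6) for p in [(68,72),(245,40),(348,492),(168,522)]])
cp,yp=ori(P,"plate");h=f((232,398),.003,(410,255),6);r=np.array([[np.cos(yp),np.sin(yp)],[-np.sin(yp),np.cos(yp)]])
print("hole",h,r@(h-cp)); 
G=[f(p,.042,(410,255),6) for p in[(228,224),(248,318)]];print("rib",G,(r@((G[0]+G[1])/2-cp)))
for n,s in(("start",read_state()),):
    q=s["orientation"];M=R.from_quat(np.r_[q[1:],q[0]]).as_matrix();print(M.round(3))
E
```

```text
board [[665.4  97.2]
 [677.7 -59.3]
 [440.6 -77.9]
 [428.4  79.2]]
board edges [157.  237.9 157.5 237.6] c [553.    9.8]
yaw 0.0769275902845901 0.0781152633976829
pin [484.6545989    4.67692686] [-68.55475699   0.14831574] post [584.48589853  48.02491927] [34.31266332 35.69589892]
slot [-21.86699971   8.81330949]
slot [-22.4097942  -10.06548856]
slot [-87.53581287  -9.95706583]
slot [-86.97002648   9.12140494]
plate edges [ 60.9 150.7  59.8 149.7] c [ 500.7 -238.2]
yaw 0.1709683242552908 0.16857576590946502
hole [ 461.57113301 -245.28137676] [-39.74463937  -0.3319304 ]
rib [array([ 516.13563349, -236.14896618]), array([ 486.51886118, -240.82761136])] [ 0.58760308 -0.40185388]
[[-0.     0.942  0.334]
 [ 0.001  0.334 -0.942]
 [-1.     0.    -0.001]]
```

Every measurement agrees with the given sizes. The pin is at board x ≈ -68.5, the plate at (501,-238) with yaw 0.17, and the board's yaw is 0.077. I'll move above the plate.

```bash
python3 -m pendant '[100,0,0.01,-0.006,0, 100,0,0.02,-0.012,0, 100,0,0.025,-0.015,0, 100,0,0.025,-0.015,0, 100,0,0.025,-0.015,0, 100,0,0.025,-0.015,0, 100,0,0.025,-0.015,0, 100,0,0.025,-0.015,0, 100,0,0.025,-0.015,0, 100,0,0.025,-0.015,0, 100,0,0.025,-0.015,0, 100,0,0.025,-0.015,0, 100,0,0.025,-0.015,0, 100,0,0.025,-0.015,0, 100,0,0.025,-0.014,0.05, 100,0,0.025,-0.014,0.05, 100,0,0.01,-0.006,0.04, 100,0,0.0,0,0.03, 100,0,0,0,0,100,0,0,0,0]'
cat >> h.py <<'E'
def toolxy():
    s=read_state();q=s["orientation"];M=R.from_quat(np.r_[q[1:],q[0]]).as_matrix()
    yaw=np.arctan2(M[1,1],M[0,1]);return s,M,yaw
def need(x,y,z,yaw):
    s,M,w=toolxy();p=s["eef_pos"]
    print("t",s["time_s"],"pos",p.round(4),"yaw",round(w,4),"tilt",M[:2,0].round(4),"F",s["force"].round(1),"M",s["moment"].round(2),"grip",round(s["grip_width"],4))
    print("shift tool xyz",(M.T@(np.array([x,y,z])-p)).round(4),"turn",round(w-yaw,4))
E
python3 -c "
from h import *
need(.5007,-.2382,.03,.17)
s=read_state();d=get_image('wrist');cv2.imwrite('pics/w1.png',d['img'])
Rc,c=cam('wrist',d,s)
for P in [(.5007,-.2382,.042),(.4613,-.2450,.006)]: print(proj(d,Rc,c,P))"
```

```text
time_s: 1.92
eef_pos: [0.5007, -0.2413, 0.2482]
orientation: [0.541, 0.455, 0.541, -0.455]
force: [0.4, -0.2, 0.2]
grip_width: 0.0853
t 1.9167 pos [ 0.5007 -0.2413  0.2482] yaw 0.1723 tilt [-0.0002  0.0001] F [ 0.4 -0.2  0.2] M [-0.02 -0.03  0.04] grip 0.0853
shift tool xyz [ 0.2182  0.0006 -0.003 ] turn 0.0023
[320.90748129 217.7802911 ]
[321.23708553 246.48207144]
```

View pics/w1.png

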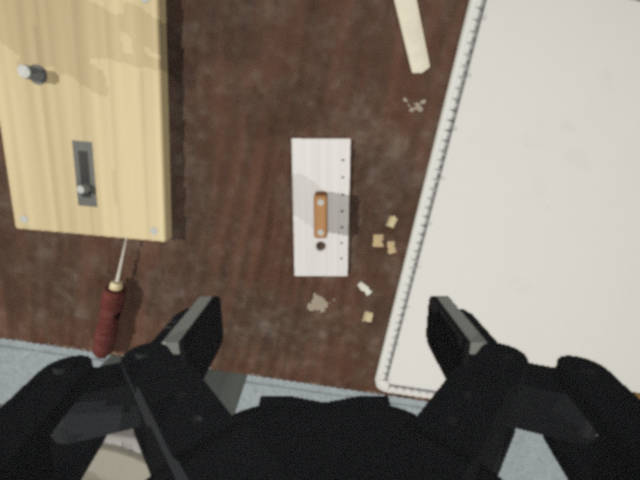

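The wrist view shows the rib centre at (320,215) and the hole at (320.5,245.5). The predictions were (321,218) and (321,246), within about 1–2 mm, and the plate is aligned with the tool. Descending.

```bash
python3 -m pendant '[60,0.01,0,-0.003,0, 60,0.02,0,0,0, 60,0.025,0,0,0, 60,0.025,0,0,0, 60,0.025,0,0,0, 60,0.025,0,0,0, 60,0.025,0,0,0, 60,0.02,0,0,0, 60,0.015,0,0,0, 60,0.01,0,0,0, 60,0.007,0,0,0, 60,0.005,0,0,0, 60,0,0,0,0, 60,0,0,0,0]'
python3 -c "
from h import *
need(.5007,-.2382,.03,.17)
d=get_image('wrist');cv2.imwrite('pics/w2.png',d['img'])"
```

```text
time_s: 3.13
eef_pos: [0.5005, -0.239, 0.0367]
orientation: [0.541, 0.456, 0.541, -0.455]
force: [0.0, 0.3, -0.1]
grip_width: 0.0512
t 3.1333 pos [ 0.5005 -0.239   0.0367] yaw 0.1708 tilt [ 0.0005 -0.0003] F [ 0.   0.3 -0.1] M [-0.01 -0.03  0.05] grip 0.0512
shift tool xyz [ 0.0067  0.0003 -0.0008] turn 0.0008
```

View pics/w2.png

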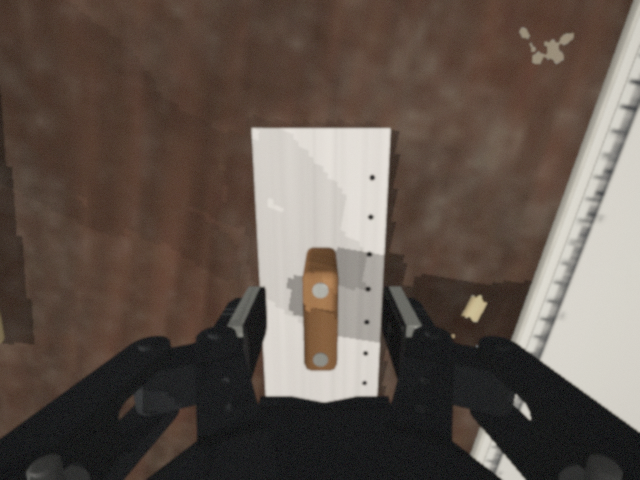

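The rib sits between the pads, so I'll go down the last 6 mm and close.

```bash
python3 -m pendant '[60,0.003,0,0,0, 60,0.003,0,0,0, 60,0,0,0,0, 0,0,0,0,0, 0,0,0,0,0,0,0,0,0,0,0,0,0,0,0,0,0,0,0,0,0,0,0,0,0,0,0,0,0,0]'
python3 -c "
from h import *
need(.5007,-.2382,.03,.17)"
```

```text
time_s: 4.02
eef_pos: [0.5004, -0.2389, 0.0305]
orientation: [0.541, 0.456, 0.541, -0.456]
force: [-1.1, 0.1, 6.4]
grip_width: 0.0134
t 4.0167 pos [ 0.5004 -0.2389  0.0305] yaw 0.1708 tilt [ 0.0003 -0.0002] F [-1.1  0.1  6.4] M [0.09 0.24 0.04] grip 0.0134
shift tool xyz [ 0.0005  0.0004 -0.0006] turn 0.0008
```

Gripped at 13.4 mm. Lift, then go part way towards the board.

```bash
python3 -m pendant '[0,-0.002,0,0,0, 0,-0.005,0,0,0, 0,-0.008,0,0,0, 0,-0.013,0,0,0, 0,-0.014,0,0,0, 0,-0.014,0,0,0, 0,-0.012,0,0,0, 0,-0.008,0,0,0, 0,-0.004,0,0,0, 0,0,0.005,-0.005,0, 0,0,0.01,-0.01,0.05, 0,0,0.012,-0.015,0.06, 0,0,0.012,-0.02,0.06, 0,0,0.012,-0.02,0.04, 0,0,0.01,-0.02,0, 0,0,0.005,-0.015,0, 0,0,0,-0.007,0, 0,0,0,0,0, 0,0,0,0,0,0,0,0,0,0]'
python3 -c "
from h import *
need(.5246,.003,.11,-.043)
s=read_state();d=get_image('wrist');cv2.imwrite('pics/w3.png',d['img'])
Rc,c=cam('wrist',d,s);print(proj(d,Rc,c,(.4847,.0047,.027)))
d=get_image('top');cv2.imwrite('pics/t3.png',d['img'])
"
```

```text
time_s: 5.68
eef_pos: [0.5617, -0.1237, 0.1101]
orientation: [-0.49, -0.51, -0.49, 0.51]
force: [0.4, -0.9, -2.0]
grip_width: 0.0131
t 5.6833 pos [ 0.5617 -0.1237  0.1101] yaw -0.0396 tilt [-0.0005  0.    ] F [ 0.4 -0.9 -2. ] M [ 0.07  0.01 -0.03] grip 0.0131
shift tool xyz [ 1.000e-04 -4.210e-02 -1.251e-01] turn 0.0034
[145.76596734 368.06230998]
```

View pics/w3.png

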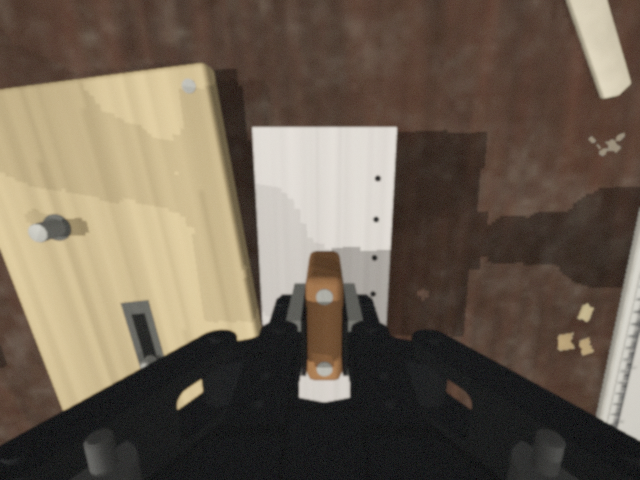

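The wrist view shows the plate held straight, with front corners at (252,127) and (397,126) and the rib centred at x = 324. The pin tip is just visible near (149,362). I'll check it closer.

```bash
python3 -c "
from h import *
im=cv2.imread('pics/w3.png');cv2.imwrite('pics/w3c.png',cv2.resize(im[200:400,10:200],None,fx=3,fy=3,interpolation=cv2.INTER_CUBIC))
im=cv2.imread('pics/t3.png');cv2.imwrite('pics/t3c.png',cv2.resize(im[200:350,270:420],None,fx=4,fy=4,interpolation=cv2.INTER_CUBIC))
s=read_state();d=get_image('wrist');Rc,c=cam('wrist',d,s);z=s['eef_pos'][2]-.0305+.006
q=s['orientation'];M=R.from_quat(np.r_[q[1:],q[0]]).as_matrix()
for p in[(252,127),(397,126),(324,402)]:print((M.T@(ray(d,Rc,c,p,z)-s['eef_pos'])*1000).round(1))
"
```

```text
[ 24.5  76.  -29.8]
[24.5 76.4 30.3]
[ 24.5 -60.1   0.2]
```

View pics/w3c.png

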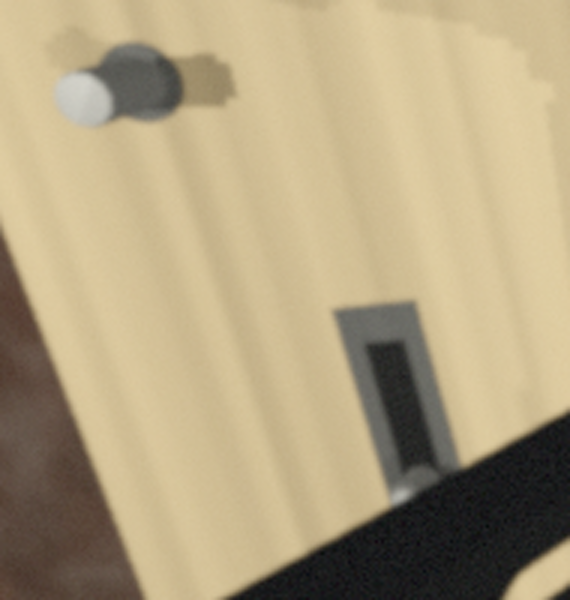

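View pics/t3c.png

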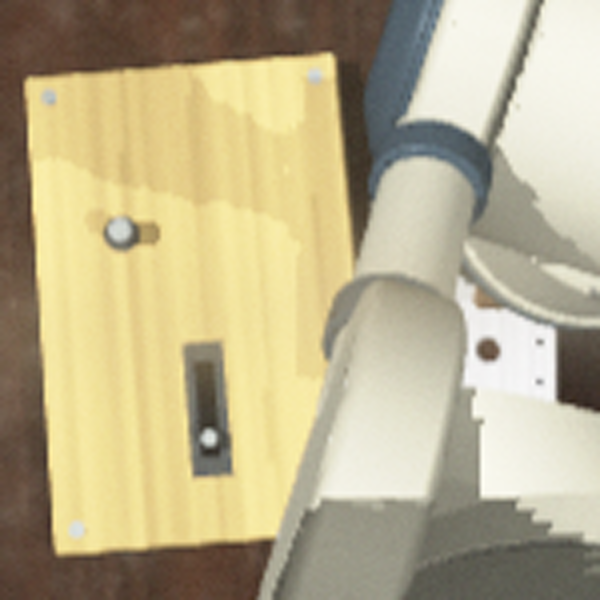

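The pin agrees with its prediction to about 1 mm, and the hole sits at tool (y ≈ -39, z ≈ 0). I'll go over the pin.

```bash
python3 -m pendant '[0,0,-0.002,-0.005,0, 0,0,-0.005,-0.012,0, 0,0,-0.005,-0.015,0, 0,0,-0.005,-0.015,0, 0,0,-0.005,-0.015,0, 0,0,-0.005,-0.015,0, 0,0,-0.005,-0.015,0, 0,0,-0.005,-0.015,0, 0,0,-0.003,-0.010,0, 0,0,-0.002,-0.006,0, 0,0,-0.001,-0.002,0, 0,0.004,0,0,0, 0,0.008,0,0,0, 0,0.008,0,0,0, 0,0.008,0,0,0, 0,0.008,0,0,0, 0,0.005,0,0,0, 0,0.002,0,0,0, 0,0,0,0,0, 0,0,0,0,0]'
python3 -c "
from h import *
need(.5239,.0032,.0615,-.043)
d=get_image('top');im=d['img'];cv2.imwrite('pics/t4.png',cv2.resize(im[200:350,250:400],None,fx=4,fy=4,interpolation=cv2.INTER_CUBIC))
d=get_image('scene');im=d['img'];cv2.imwrite('pics/s4.png',cv2.resize(im[190:310,230:430],None,fx=4,fy=4,interpolation=cv2.INTER_CUBIC))
"
```

```text
time_s: 7.5
eef_pos: [0.524, 0.0034, 0.0673]
orientation: [-0.49, -0.51, -0.49, 0.51]
force: [0.8, -0.2, -2.1]
grip_width: 0.013
t 7.5 pos [0.524  0.0034 0.0673] yaw -0.0392 tilt [-0.0001  0.    ] F [ 0.8 -0.2 -2.1] M [-0.01 -0.01 -0.05] grip 0.013
shift tool xyz [ 0.0058 -0.0001  0.0003] turn 0.0038
```

View pics/t4.png

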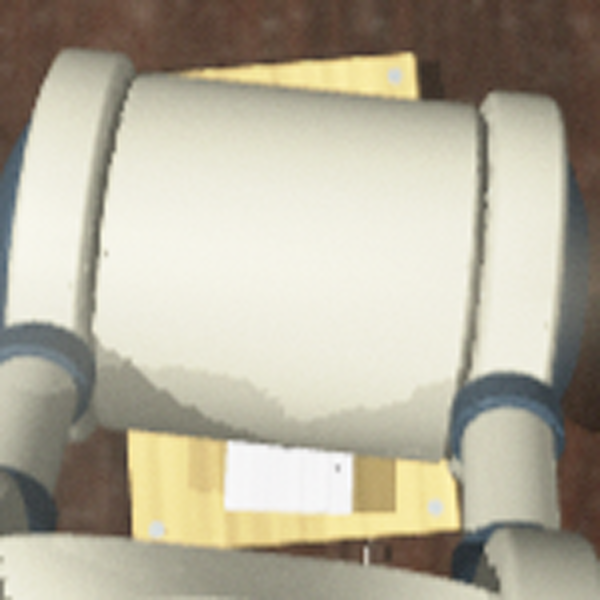

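View pics/s4.png

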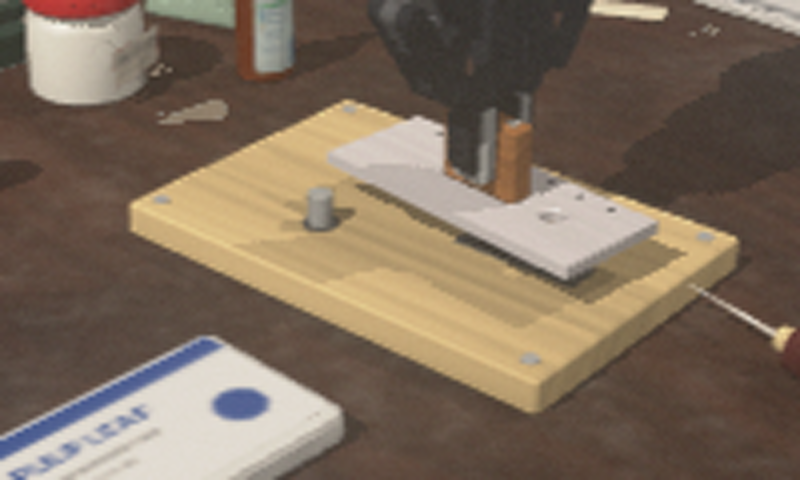

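The scene view shows the plate just above the board, clear of the post, with the hole at about the pin's place. Next: lower gently with force checks.

```bash
python3 -m pendant '[0,0.002,0,0,0, 0,0.003,0,0,0, 0,0.002,0,0,0, 0,0.0005,0,0,0, 0,0,0,0,0,0,0,0,0,0]'; python3 -m pendant '[0,0.0005,0,0,0, 0,0.0005,0,0,0, 0,0.0005,0,0,0, 0,0,0,0,0]';python3 -m pendant '[0,0.0005,0,0,0, 0,0,0,0,0]'
```

```text
time_s: 8.1
eef_pos: [0.524, 0.0035, 0.0597]
orientation: [-0.49, -0.51, -0.49, 0.51]
force: [-0.1, -0.5, -2.6]
grip_width: 0.0133
time_s: 8.43
eef_pos: [0.5239, 0.0035, 0.0582]
orientation: [-0.49, -0.51, -0.49, 0.51]
force: [-0.4, 0.2, -1.0]
grip_width: 0.0129
time_s: 8.6
eef_pos: [0.524, 0.0035, 0.0577]
orientation: [-0.49, -0.51, -0.49, 0.51]
force: [-0.1, 0.1, -2.5]
grip_width: 0.0128
```

```bash
python3 -m pendant '[0,0.0005,0,0,0, 0,0,0,0,0]'; python3 -m pendant '[0,0.0005,0,0,0, 0,0,0,0,0]';python3 -m pendant '[0,0.0005,0,0,0, 0,0,0,0,0]'
```

```text
time_s: 8.77
eef_pos: [0.524, 0.0035, 0.0572]
orientation: [0.49, 0.51, 0.49, -0.51]
force: [-0.2, -0.5, -1.6]
grip_width: 0.0127
time_s: 8.93
eef_pos: [0.5239, 0.0035, 0.0567]
orientation: [-0.49, -0.51, -0.49, 0.51]
force: [0.7, -0.2, -2.1]
grip_width: 0.0133
time_s: 9.1
eef_pos: [0.524, 0.0035, 0.0562]
orientation: [-0.49, -0.51, -0.49, 0.51]
force: [-1.2, -0.3, -1.7]
grip_width: 0.0129
```

```bash
python3 -m pendant '[0,0.0005,0,0,0, 0,0,0,0,0]'; python3 -m pendant '[0,0.0005,0,0,0, 0,0,0,0,0]';python3 -m pendant '[0,0.0005,0,0,0, 0,0.0005,0,0,0,0,0,0,0,0]'; python3 -c "
from h import *
need(.5239,.0032,.0487,-.043)"
```

```text
time_s: 9.27
eef_pos: [0.5239, 0.0035, 0.0557]
orientation: [-0.49, -0.51, -0.49, 0.51]
force: [0.0, 0.2, -2.0]
grip_width: 0.0132
time_s: 9.43
eef_pos: [0.5239, 0.0035, 0.0552]
orientation: [-0.49, -0.51, -0.49, 0.51]
force: [0.6, 0.2, -2.1]
grip_width: 0.0132
time_s: 9.68
eef_pos: [0.524, 0.0035, 0.0542]
orientation: [-0.49, -0.51, -0.49, 0.51]
force: [0.0, 0.4, -1.6]
grip_width: 0.0132
t 9.6833 pos [0.524  0.0035 0.0542] yaw -0.0392 tilt [-0.0001 -0.    ] F [ 0.   0.4 -1.6] M [-0.04 -0.02 -0.03] grip 0.0132
shift tool xyz [ 0.0055 -0.      0.0003] turn 0.0038
```

There's no force 3 mm below the pin top, so the pin is in the hole. I'll continue to the board.

```bash
python3 -m pendant '[0,0.0005,0,0,0, 0,0.0005,0,0,0,0,0,0,0,0]'; python3 -m pendant '[0,0.0005,0,0,0, 0,0.0005,0,0,0,0,0,0,0,0]'; python3 -m pendant '[0,0.0005,0,0,0, 0,0.0005,0,0,0,0,0,0,0,0]'; python3 -m pendant '[0,0.0005,0,0,0, 0,0.0005,0,0,0,0,0,0,0,0]'
```

```text
time_s: 9.93
eef_pos: [0.5239, 0.0035, 0.0532]
orientation: [-0.49, -0.51, -0.49, 0.51]
force: [-1.2, 0.3, -2.1]
grip_width: 0.013
time_s: 10.18
eef_pos: [0.5239, 0.0035, 0.0522]
orientation: [-0.49, -0.51, -0.49, 0.51]
force: [-0.3, -0.0, -2.0]
grip_width: 0.0129
time_s: 10.43
eef_pos: [0.5239, 0.0035, 0.0512]
orientation: [-0.49, -0.51, -0.49, 0.51]
force: [0.1, -0.6, -2.4]
grip_width: 0.0132
time_s: 10.68
eef_pos: [0.524, 0.0035, 0.0502]
orientation: [-0.49, -0.51, -0.49, 0.51]
force: [-0.2, 0.3, -2.4]
grip_width: 0.0131
```

```bash
python3 -m pendant '[0,0.0005,0,0,0, 0,0,0,0,0]'; python3 -c "
from h import *
need(.5239,.0032,.0487,-.043)"
```

```text
time_s: 10.85
eef_pos: [0.524, 0.0035, 0.0497]
orientation: [-0.49, -0.51, -0.49, 0.51]
force: [0.3, 0.1, -0.9]
grip_width: 0.0132
t 10.85 pos [0.524  0.0035 0.0497] yaw -0.0392 tilt [-0.0001  0.    ] F [ 0.3  0.1 -0.9] M [ 0.01 -0.01 -0.03] grip 0.0132
shift tool xyz [ 0.001  -0.      0.0003] turn 0.0038
```

```bash
python3 -m pendant '[0,0.0005,0,0,0, 0,0,0,0,0]'; python3 -m pendant '[0,0.0003,0,0,0, 0,0,0,0,0]';  python3 -m pendant '[0,0.0003,0,0,0, 0,0,0,0,0]'; python3 -c "
from h import *
need(.5239,.0032,.0487,-.043)
d=get_image('scene');im=d['img'];cv2.imwrite('pics/s5.png',cv2.resize(im[190:310,230:430],None,fx=4,fy=4,interpolation=cv2.INTER_CUBIC))"
```

```text
time_s: 11.02
eef_pos: [0.5239, 0.0035, 0.0492]
orientation: [-0.49, -0.51, -0.49, 0.51]
force: [-0.5, -0.3, -0.9]
grip_width: 0.0134
time_s: 11.18
eef_pos: [0.524, 0.0035, 0.049]
orientation: [-0.49, -0.51, -0.49, 0.51]
force: [-0.1, 0.1, -2.4]
grip_width: 0.0128
time_s: 11.35
eef_pos: [0.524, 0.0035, 0.0487]
orientation: [0.49, 0.51, 0.49, -0.51]
force: [-0.9, 0.3, -1.1]
grip_width: 0.0131
t 11.35 pos [0.524  0.0035 0.0487] yaw -0.0392 tilt [-0.  0.] F [-0.9  0.3 -1.1] M [ 0.04  0.04 -0.02] grip 0.0131
shift tool xyz [-0.     -0.0001  0.0003] turn 0.0038
```

View pics/s5.png

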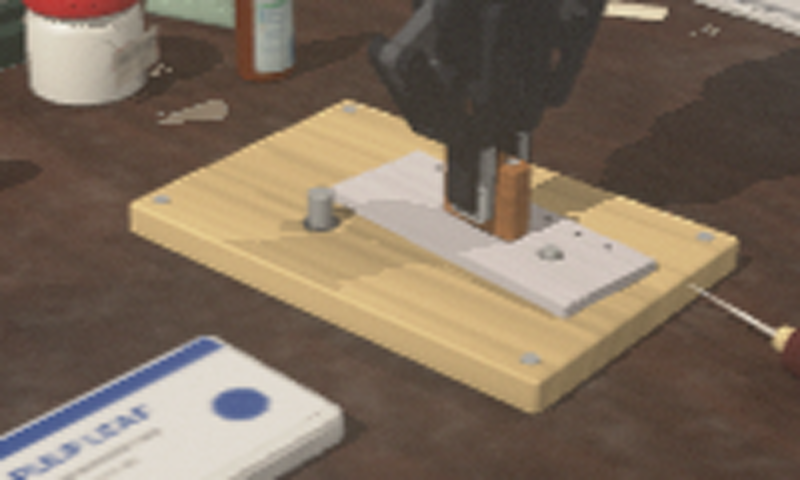

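The pin shows in the hole at crop (550,253), and the plate is nearly flush. I'll go on in 0.3 mm steps until there is contact force.

```bash
python3 -m pendant '[0,0.0003,0,0,0, 0,0,0,0,0]';  python3 -m pendant '[0,0.0003,0,0,0, 0,0,0,0,0]'
```

```text
time_s: 11.57
eef_pos: [0.524, 0.0035, 0.0485]
orientation: [0.49, 0.51, 0.49, -0.51]
force: [-1.7, -0.3, 2.2]
grip_width: 0.013
time_s: 11.73
eef_pos: [0.524, 0.0035, 0.0485]
orientation: [0.49, 0.51, 0.49, -0.51]
force: [-2.3, -0.5, 9.9]
grip_width: 0.0131
```

Flush, with light contact. I'll ease off a little, then swing about the pin (each 0.02 rad needs about 0.78 mm along -z).

```bash
python3 -m pendant '[0,-0.0002,0,0,0, 0,0,0,-0.0004,-0.01, 0,0,0,-0.0004,-0.01, 0,0,0,-0.0004,-0.01, 0,0,0,-0.0004,-0.01, 0,0,0,0,0]';python3 -m pendant '[0,0,0,-0.0004,-0.01, 0,0,0,-0.0004,-0.01,  0,0,0,0,0]'; python3 -m pendant '[0,0,0,-0.0004,-0.01, 0,0,0,-0.0004,-0.01,  0,0,0,0,0]'; python3 -c "
from h import *
need(.5239,.0032,.0487,.077)"
```

```text
time_s: 12.23
eef_pos: [0.5245, 0.005, 0.0485]
orientation: [0.501, 0.5, 0.5, -0.499]
force: [-0.5, -1.1, 5.8]
grip_width: 0.0131
time_s: 12.48
eef_pos: [0.5245, 0.0058, 0.0485]
orientation: [0.506, 0.495, 0.505, -0.494]
force: [-0.1, -0.6, 4.5]
grip_width: 0.0131
time_s: 12.73
eef_pos: [0.5245, 0.0066, 0.0485]
orientation: [0.511, 0.49, 0.51, -0.489]
force: [1.8, -0.4, 5.7]
grip_width: 0.0131
t 12.7333 pos [0.5245 0.0066 0.0485] yaw 0.0421 tilt [ 0.001  -0.0001] F [ 1.8 -0.4  5.7] M [-0.15 -0.01  0.01] grip 0.0131
shift tool xyz [-0.0002 -0.0007  0.0034] turn -0.0349
```

```bash
python3 -m pendant '[0,0,0,-0.0004,-0.01, 0,0,0,-0.0004,-0.01,  0,0,0,0,0]'; python3 -m pendant '[0,0,0,-0.0002,-0.005,  0,0,0,0,0]';  python3 -m pendant '[0,0,0,-0.0002,-0.005,  0,0,0,0,0]'; python3 -c "
from h import *
need(.5239,.0032,.0487,.077)
s=read_state();d=get_image('wrist');cv2.imwrite('pics/w6.png',d['img'])"
```

```text
time_s: 12.98
eef_pos: [0.5245, 0.0074, 0.0485]
orientation: [0.516, 0.484, 0.515, -0.484]
force: [-0.1, -1.4, 4.8]
grip_width: 0.0132
time_s: 13.15
eef_pos: [0.5244, 0.0076, 0.0485]
orientation: [0.517, 0.483, 0.516, -0.483]
force: [0.1, -1.4, 5.1]
grip_width: 0.0131
time_s: 13.32
eef_pos: [0.5244, 0.0078, 0.0485]
orientation: [0.518, 0.482, 0.517, -0.482]
force: [0.1, -1.2, 4.9]
grip_width: 0.0133
t 13.3167 pos [0.5244 0.0078 0.0485] yaw 0.0718 tilt [ 0.001  -0.0002] F [ 0.1 -1.2  4.9] M [-0.21 -0.05 -0.01] grip 0.0133
shift tool xyz [-0.0002 -0.0009  0.0046] turn -0.0052
```

View pics/w6.png

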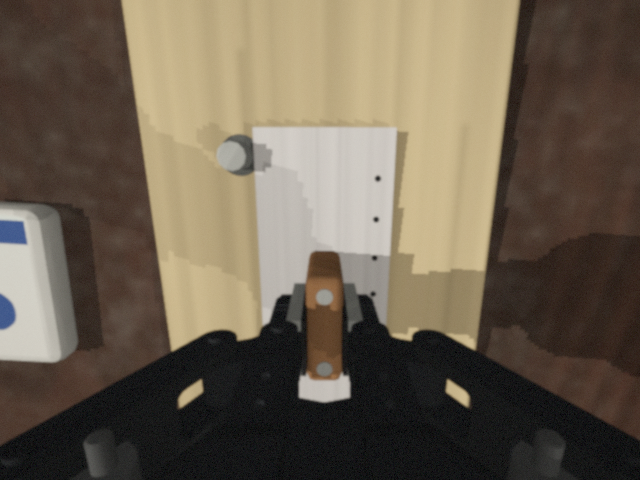

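The post at (240,155) almost touches the plate's left edge at x ≈ 254. I'll keep swinging in fine steps until the post pushes back.

```bash
cat > m.py <<'E'
from h import *
s,M,w=toolxy();print("yaw",round(w,4),"F",s["force"].round(1),"M",s["moment"].round(2))
E
for i in 1; do python3 -m pendant '[0,0,0,-0.0002,-0.005,  0,0,0,0,0]' >/dev/null; python3 m.py; python3 -m pendant '[0,0,0,-0.0002,-0.005,  0,0,0,0,0]'>/dev/null; python3 m.py;  python3 -m pendant '[0,0,0,-0.0002,-0.005,  0,0,0,0,0]'>/dev/null; python3 m.py; done
```

```text
yaw 0.0767 F [ 0.3 -1.7  4.4] M [-0.2   0.04 -0.05]
yaw 0.0817 F [ 1.6 -1.8  4.6] M [-0.19 -0.07  0.  ]
yaw 0.0865 F [ 0.2 -3.1  4.7] M [-0.42 -0.07 -0.25]
```

```bash
python3 -m pendant '[0,0,0,-0.0001,-0.003,  0,0,0,0,0, 0,0,0,0,0]'; python3 m.py; python3 -c "
from h import *
s=read_state();d=get_image('wrist');im=d['img'];cv2.imwrite('pics/w7.png',cv2.resize(im[110:220,190:310],None,fx=5,fy=5,interpolation=cv2.INTER_CUBIC))"
```

```text
time_s: 14.12
eef_pos: [0.5244, 0.0083, 0.0485]
orientation: [0.522, 0.477, 0.521, -0.477]
force: [0.1, -3.3, 4.4]
grip_width: 0.0132
yaw 0.089 F [ 0.1 -3.3  4.4] M [-0.54 -0.1  -0.37]
```

View pics/w7.png

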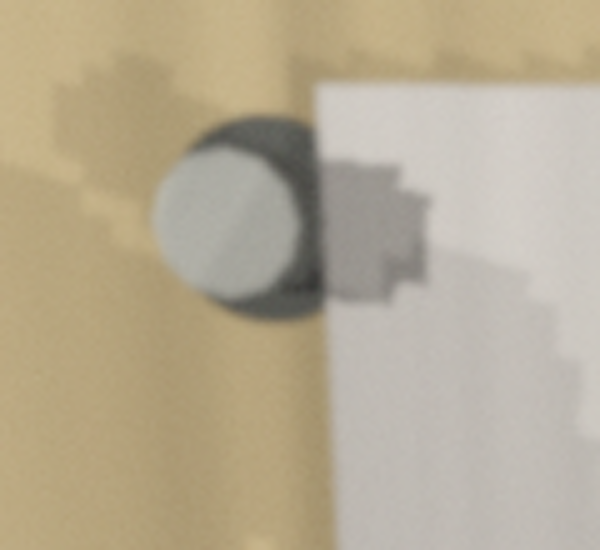

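The wrist crop shows the edge touching the post foot, and the force agrees (about 6 N at the post). Release.

```bash
python3 -m pendant '[10,0,0,0,0, 20,0,0,0,0, 30,0,0,0,0, 40,0,0,0,0, 50,0,0,0,0, 50,0,0,0,0, 50,0,0,0,0, 50,0,0,0,0]'; python3 m.py; python3 -c "
from h import *
s=read_state();d=get_image('wrist');im=d['img'];cv2.imwrite('pics/w8.png',im)"
```

```text
time_s: 14.83
eef_pos: [0.5238, 0.0086, 0.0482]
orientation: [0.522, 0.477, 0.522, -0.477]
force: [0.4, -0.5, -0.3]
grip_width: 0.0425
yaw 0.0888 F [ 0.4 -0.5 -0.3] M [ 0.   -0.05  0.04]
```

View pics/w8.png

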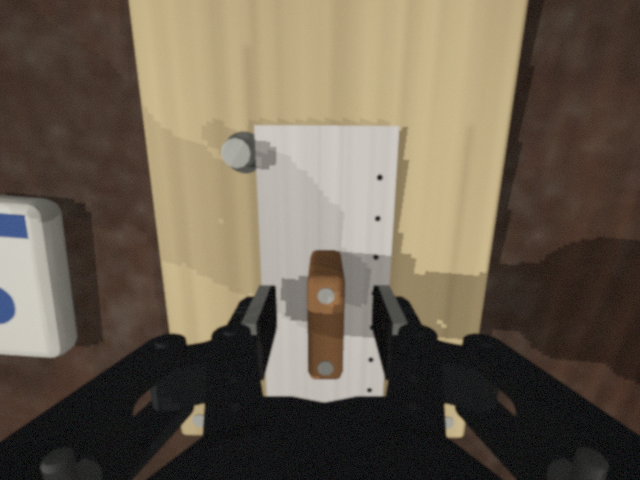

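Released cleanly. Raise straight up, then move aside to check.

```bash
python3 -m pendant '[50,-0.003,0,0,0, 50,-0.008,0,0,0, 50,-0.015,0,0,0, 50,-0.02,0,0,0, 50,-0.025,0,0,0, 50,-0.025,0,0,0, 50,-0.025,0,0,0, 50,-0.02,0,0,0, 50,-0.01,0.0,0,0, 50,0,0,0.01,0, 50,0,0,0.02,0, 50,0,0,0.025,0, 50,0,0,0.025,0, 50,0,0,0.025,0, 50,0,0,0.025,0, 50,0,0,0.025,0, 50,0,0,0.02,0, 50,0,0,0.01,0, 50,0,0,0,0, 50,0,0,0,0]'; python3 -c "
from h import *
s=read_state();d=get_image('wrist');cv2.imwrite('pics/w9.png',d['img'])
d=get_image('top');im=d['img'];cv2.imwrite('pics/t9.png',cv2.resize(im[205:345,270:390],None,fx=4.2,fy=4.2,interpolation=cv2.INTER_CUBIC));cv2.imwrite('pics/t9f.png',im)
d=get_image('scene');im=d['img'];cv2.imwrite('pics/s9.png',cv2.resize(im[190:310,230:430],None,fx=4,fy=4,interpolation=cv2.INTER_CUBIC))"
```

```text
time_s: 16.55
eef_pos: [0.5398, -0.1757, 0.1985]
orientation: [0.521, 0.477, 0.522, -0.478]
force: [-0.2, 1.4, -0.3]
grip_width: 0.0425
```

View pics/t9.png

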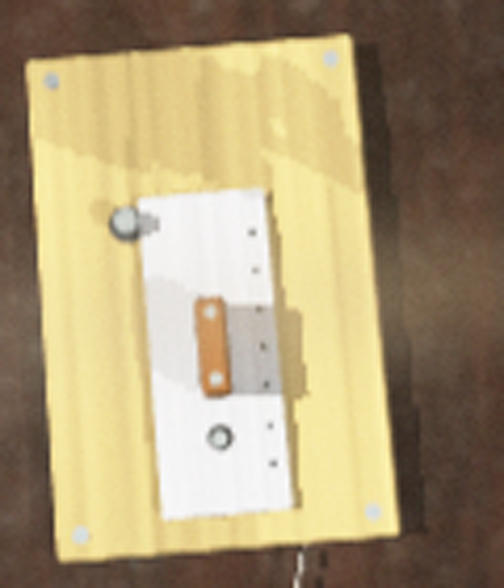

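View pics/s9.png

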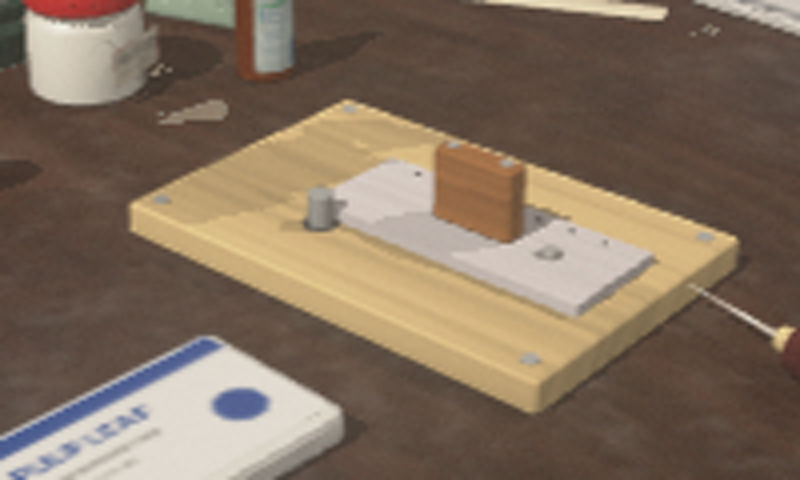

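View pics/w9.png

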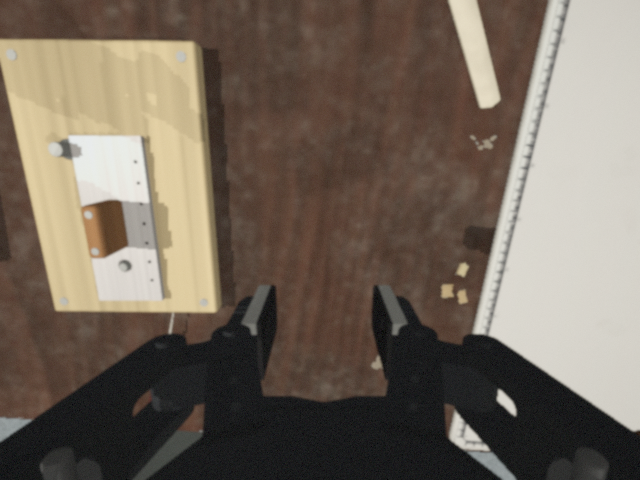

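The top view shows the pin inside the hole at crop (220,437) and the plate's left edge, running from (137,198) to (162,520), at the post. I'll check the gap numerically.

```bash
python3 - <<'E'
from h import *
d=get_image("top");Rc,c=cam("top",d);im=d["img"]
f=lambda p,z:ray(d,Rc,c,((p[0]+.5)/4.2-.5+270,(p[1]+.5)/4.2-.5+205),z)[:2]*1000
C=[f(p,.024) for p in[(137,198),(266,189),(297,509),(162,520)]]
x=(C[0]+C[1]-C[2]-C[3]);yaw=np.arctan2(x[1],x[0]);ce=sum(C)/4
print("edges",[np.linalg.norm(C[i]-C[i-3]).round(1) for i in range(4)],"yaw rel board",yaw-.0772)
n=np.array([-np.sin(yaw),np.cos(yaw)]);post=f((126,222),.034)
print("post centre to +y edge (want 6):",n@(post-ce)-30, "edge pts",n@(post-C[0]),n@(post-C[3]))
# fine edge profile near post foot in top image
hsv=cv2.cvtColor(im,cv2.COLOR_BGR2HSV)
# robust plate fit
sub=hsv[240:335,295:345];m=((sub[...,2]>140)&(sub[...,1]<45)).astype(np.uint8)
k=max(cv2.findContours(m,0,2)[0],key=cv2.contourArea)+[295,240]
P=np.array([ray(d,Rc,c,p,.024) for p in cv2.convexHull(k).reshape(-1,2)])[:,:2]*1000
print(cv2.minAreaRect(P.astype(np.float32)))
im2=im[245:275,285:320];cv2.imwrite("pics/z.png",cv2.resize(im2,None,fx=16,fy=16,interpolation=cv2.INTER_CUBIC))
s=get_image("scene")["img"][225:260,295:345];cv2.imwrite("pics/z2.png",cv2.resize(s,None,fx=14,fy=14,interpolation=cv2.INTER_CUBIC))
E
```

```text
edges [np.float64(61.5), np.float64(149.7), np.float64(62.3), np.float64(150.4)] yaw rel board 0.008603731474367632
post centre to +y edge (want 6): 6.390990232007191 edge pts 5.664929188033212 5.232044161438347
((524.5899658203125, 12.834888458251953), (150.69810485839844, 71.38412475585938), 4.883483409881592)
```

View pics/z.png

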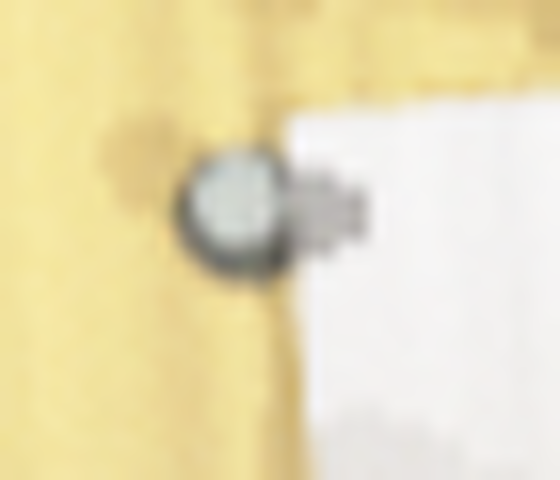

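View pics/z2.png

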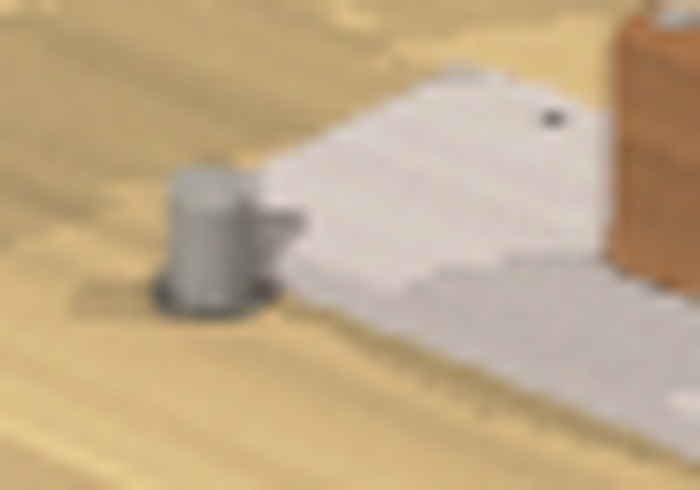

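The post centre to plate edge distance measures 5.2–6.4 mm (6 mm means contact) and the yaw is 0.009 rad from the board's. Handing in.

```bash
python3 -c "
from plant import *
print(finish_job())"
```

```text
the job is handed in; nothing more can be done
None
```

The guide plate is on the pin, flush on the board, with its long edge against the stop post. I let go, moved the arm clear and handed the job in at about 17 s.

**Pick-up and fit:** I gripped the plate by its wooden grip and lowered it over the pin in steps of 0.5 mm or less. The pin was visible in the slot, at board x ≈ -68.5 mm. The hole went over it on the first descent, so no searching along the slot was needed. I pressed with about 12 N at most, counting the plate's weight.

**Swing:** I turned the plate anticlockwise in small steps until the post pushed back with about 6 N.

**Last checks**
- **Pin:** it shows inside the hole in both the top and scene views.
- **Flush:** the tool height at contact puts the plate's underside at 18.0 mm, which is the board's top.
- **Angle:** the plate is 0.009 rad off the board's x axis; the limit is 0.05.
- **Post contact:** the post's centre is 5.2 to 6.4 mm from the plate edge, where 6 mm means touching. The pictures show no gap, but they can't resolve less than about 0.5 mm. The push-back force just before release is the better evidence.
- **Other objects:** I planned no contact with them and saw nothing moved in the close-up views. I did not measure their positions before and after.
- **Failed check:** an automatic outline fit of the finished plate gave a width of 71 mm instead of 60, probably because it merged with the post. I used the plate's corner points instead.

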